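# Half-open lid hopper over a hung basket

## Robot

A 6-joint arm with a two-finger parallel gripper is mounted at the origin on the work surface. World frame = base frame: x ahead of the robot, y to its left, z up, the work surface at z = 0. Lengths are in mm, angles in rad, forces in N, time in s.
With the tool pointing down it reaches from about 350 to 875 mm from the base axis. Payload 4.2 kg.
Tool frame: the origin (TCP) lies at the very end of the fingers, on their centre line; the grasp point (between the pads) lies 19 mm behind it (arm.grip_point_offset is the distance from the TCP to the grasp point, in mm); z points along the fingers, y is the direction in which the jaws open and shut (so a half turn about z gives the same grasp; the last joint's range is limited). The gripper opens to 85 mm and grips with 20 to 120 N. Pads are 22 mm wide; open, the fingers measure 114 mm over their backs; the gripper's body (76 mm by 85 mm) begins 54 mm behind the grasp point. The pads swing forward as they close: fully open they stand 13 mm farther back than shut.
Start: joints at [1.447, 0.385, 0.008, 0, -1.194, -0.259], TCP at [233.416, 579.755, 231.312] pointing down, gripper open.
Joint ranges: [-3.14, 3.14], [-1.21, 2.06], [-1.07, 1.41], [-3.16, 2.05], [-2.99, -0.16], [-3.1, 3.1]. Speed limits (rad/s): [2.79, 2.79, 3.14, 3.14, 3.14, 3.14].

## Interface

Orientations are given as a unit quaternion [x, y, z, w].
In Python, from bench import arm gives the robot as it stands.
- The arm moves only by the tool drive_tool, never from a script. Its argument "steps" is a list of rows, each a list of 5 numbers: the shift along the tool's x, y, z in m, then the turn about the tool's z in degrees, then the finger opening in m, from 0 to 0.0854. A call has 1 to 20 rows; each row shifts and turns the commanded pose from where the row before left it, along the tool's axes as they then stand; what a row does not reach is not made up. A row lasts 1/10 s, in which the tool goes at most 50 mm and 8.59 degrees, less where a joint would pass 70% of its speed; a pose out of reach is approached as far as the arm can. A call is refused whole if a number of a shift passes 0.05 or a number of a turn 8.59, either way. A call with a gripper value outside its range is refused whole. The fingers move at their own pace and stop on an object; the grip force is fixed at half the most. Time passes only in rows, so rows that do not move let the fingers close. It gives the time, the measured TCP pose, the force and the opening at its end, in the units of the state.
- arm.read_state(): the state, without advancing time (a new reading comes with each control period).
- arm.get_image(name): name is "scene" or "top" or "wrist"; returns (picture, depth): 420x560x3 uint8, blue, green, red; 420x560 float32, mm along the optical axis (not along the pixel's ray), 0 where there is no reading.
- arm.camera_params(name): a dict with "K" (3x3 intrinsics, pixels), "world_to_cam" (4x4, takes a point from world to camera coordinates); the wrist camera has in their place "mount" (4x4, takes a point from camera to tool coordinates, whose origin is the TCP and whose axes are the flange's). Camera axes: x right, y up, looking along -z (the intrinsics and any distortion apply to the point x, -y, -z); pixel columns grow to the right and rows downward; lengths in mm; the calibration is good to about 2 mm. A picture is of the moment at which its call begins: read the wrist's pose just before it. camera_params takes no time and is no camera call.
- arm.job_done(): hands the job in, once; it reports no verdict.
The state is a dict: "clock": time; "joints": joint angles; "joint_vel": joint speeds; "joint_efforts": joint torques, N m; "position": TCP position; "ee_rot": TCP orientation; "contact_force": force on the tool from outside, world axes, zero at the start; "wrist_torque": the same for the moment, N m; "gripper_width": finger opening in mm.
Only numpy, scipy, OpenCV 4.12 (cv2) and the standard library are available. Lean on these libraries where they do the work, as an engineer would, in place of code of your own. Each camera call takes 0.05 s, during which the arm holds its last target.

## Task

Hang the catch basket by its handle on both hooks at the front of the lid hopper and let go of it; only then slide the hopper's sprung gate handle along its slot to half of its travel, level with the black line on the cover, and finish while holding it there against the spring. Never open the gate before the basket hangs, never let it run wide open, and leave the other things on the table where they are.

Things in the scene. Friction and masses are not known exactly. Their poses are not given: they have to be found in the camera images.
- hopper: Fixed off-white steel hopper full of lids, 200 (x) x 260 (y) x 185 mm tall. Origin at the foot of its front face, centre; x points into the hopper, away from the robot, y along the face to the robot's left, z up. Flat cover (z = 185) from x = 0 to 54 mm. Mouth 72 mm wide in the front face, z = 105 to 150 mm, the gate behind it, a 20 mm lip under it.
- hook_seat (a point): Midway between the two hook bars, where the bail's axis best rests: hopper frame x = -75, y = 0, z = 169 mm. The bars (8 mm thick) leave the face at y = -45 and +45 mm: axis z = 166 at the face, 160 from x = -65 to -88, then turned up to the tip at x = -102, z = 178 mm (metal up to 182). The bail must lie across both, between face and tips.
- gate (a joint): Sprung gate, sliding along the hopper's +y: 0 m = shut (where it starts and springs back to), 0.08 m = end stop, fully open; half travel is 0.04 m. The spring takes 4.5 N at 0, rising by 1.5 N per 10 mm (10.5 N at half, 16.5 N at the end).
- gate_handle (a point): Foot of the gate's upright dark steel handle on the hopper's cover: 22 (x) x 14 (y) x 45 mm tall, axes as the hopper's; the point is the centre of its foot. Hopper frame: x = 27, z = 185, y = -40 mm (shut) plus the gate's travel; half travel is y = 0, marked by a thin black line across the slot on the cover. Free for fingers on all sides.
- basket: Loose open steel basket, 90 (x) x 150 (y) x 55 mm tall, 0.2 to 0.4 kg, origin under its centre, with a rigid bail of 10 mm round bar: uprights at y = -72 and +72 mm, a level top bar between them along y. To hang it, the hook bars go in level under the top bar, above the rim and between the uprights; it hangs with its foot about 39 mm above the table.
- bail (a point): Centre of the axis of the basket's bail top bar, 130 mm above the basket's foot and straight over its middle; bar along the basket's y.
- tray: open steel tray without a handle, otherwise of the basket's make: 90 x 150 x 55 mm (x, y, z), origin under its centre; not needed
- flask_a: bare steel flask body, 70 mm across, 180 mm tall, standing; origin under its centre; not needed
- flask_b: bare steel flask body, as flask_a; not needed
- lid_a: round pressed steel lid, 72 mm across, 9 mm thick, lying flat; not needed
- lid_b: round pressed steel lid, as lid_a; not needed
- wrench: open-ended wrench lying flat; not needed
- collar: dark steel collar ring, 60 mm across, 25 mm tall; not needed
- spray: aluminium can, 54 mm across, 150 mm tall, standing; not needed
Mind the look-alikes: they are no part of the job. Leave any blue, pink or red look-alike of the basket alone.

How it is judged:
By the outcome, as a careful person would: the job done as asked, in the order asked, and still so for the second after the job is handed in, while the arm keeps its last pose, push and grip.
It also fails if it takes over 59 s, if anything falls off the work surface, if the arm or the gripper's body presses on something with over 40 N, if the wrist force passes 120 N, or if a joint passes its speed limit or range.

## Working session

There is one attempt and no reset: what is moved stays moved. The work goes in short steps, Python scripts to look and compute and a tool call to move; the robot and the scene stay as the last step left them, time stands still between calls to the robot, and variables do not carry over. Pictures are saved under pics/ and viewed, and the job is handed in when it is done.

Besides the shell and the picture viewer there is one more tool, called as name(argument=value, ...), one argument or row to a line, values as JSON. drive_tool: Moves the arm, as the interface text tells. Its arguments: {"type":"object","properties":{"steps":{"type":"array"}},"required":["steps"]}

```bash
ls; mkdir -p pics
cat > h.py <<'E'
import numpy as np, cv2
from bench import arm
def px2w(name,pts,depth):
    p=arm.camera_params(name);K=np.array(p['K']);T=np.linalg.inv(np.array(p['world_to_cam']))
    out=[]
    for u,v in pts:
        d=depth[int(v),int(u)]
        c=np.array([(u-K[0,2])/K[0,0]*d,-(v-K[1,2])/K[1,1]*d,-d,1]);out.append((T@c)[:3])
    return np.array(out)
E
python3 - <<'E'
from h import *
for n in ("scene","top"):
    i,d=arm.get_image(n);cv2.imwrite(f"pics/{n}0.png",i);np.save(f"{n}0.npy",d)
    p=arm.camera_params(n);print(n,p)
print(arm.read_state())
E
```

```text
pics
scene {'K': array([[437.00331021,   0.        , 280.68950848],
       [  0.        , 437.00331021, 207.84788791],
       [  0.        ,   0.        ,   1.        ]]), 'world_to_cam': array([[-7.27864516e-01,  6.85609537e-01, -1.23616277e-02,
         4.46607086e+02],
       [-4.87404373e-01, -5.04595172e-01,  7.12615387e-01,
         9.82258627e+01],
       [ 4.82338288e-01,  5.24712565e-01,  7.01446007e-01,
        -1.69084044e+03],
       [ 0.00000000e+00,  0.00000000e+00,  0.00000000e+00,
         1.00000000e+00]])}
top {'K': array([[409.14910948,   0.        , 275.73714399],
       [  0.        , 409.14910948, 214.91934899],
       [  0.        ,   0.        ,   1.        ]]), 'world_to_cam': array([[ 1.87735063e-02, -9.99819575e-01,  2.89359234e-03,
        -1.42900958e+02],
       [ 9.79587131e-01,  1.89727818e-02,  2.00122677e-01,
        -5.09166922e+02],
       [-2.00141469e-01, -9.22478507e-04,  9.79766575e-01,
        -1.34482148e+03],
       [ 0.00000000e+00,  0.00000000e+00,  0.00000000e+00,
         1.00000000e+00]])}
{'clock': 0.1, 'joints': array([ 1.44658889e+00,  3.85463717e-01,  6.74993781e-03, -4.26899743e-04,
       -1.19396782e+00, -2.58573932e-01]), 'joint_vel': array([ 0.00161637, -0.00100693,  0.00379323,  0.00202126, -0.00032958,
        0.00036006]), 'joint_efforts': array([-1.97244572e-04, -3.93321669e+01,  1.88928616e+01,  4.19786990e+00,
       -2.59820052e-03,  2.73472924e-07]), 'position': array([233.24566951, 579.2876296 , 230.33686883]), 'ee_rot': array([ 9.81725207e-01, -1.90301575e-01, -1.34670113e-04,  9.53827211e-04]), 'contact_force': array([-0.22336548,  0.39730187, -0.30165659]), 'wrist_torque': array([ 0.01390336, -0.01398955, -0.02505776]), 'gripper_width': 85.0718137334606}
```

View pics/scene0.png

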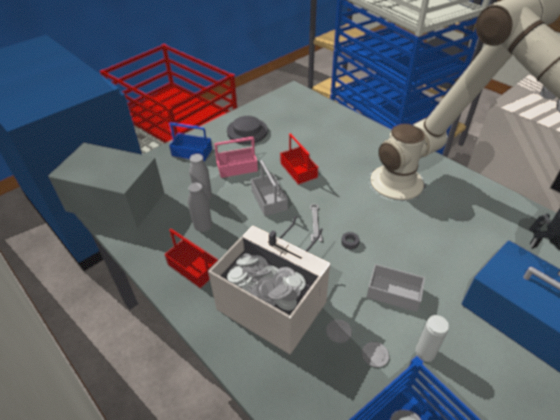

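View pics/top0.png

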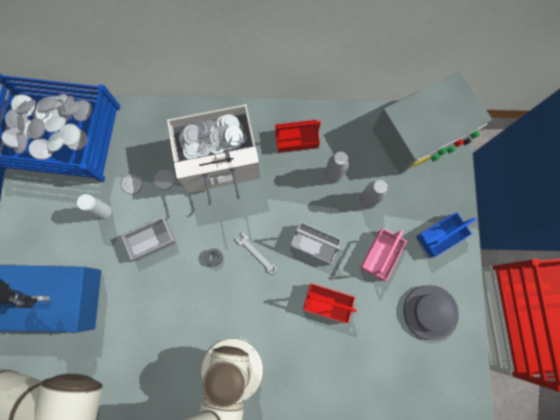

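Run:
```python
import cv2,numpy as np
i=cv2.imread("pics/top0.png")
a=cv2.resize(i[90:210,155:275],None,fx=5,fy=5,interpolation=cv2.INTER_CUBIC);cv2.imwrite("pics/c1.png",a)
a=cv2.resize(i[205:285,270:370],None,fx=7,fy=7,interpolation=cv2.INTER_CUBIC);cv2.imwrite("pics/c2.png",a)
j=cv2.imread("pics/scene0.png")
a=cv2.resize(j[150:260,230:340],None,fx=5,fy=5,interpolation=cv2.INTER_CUBIC);cv2.imwrite("pics/c3.png",a)
```

```text
(no output)
```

View pics/c1.png

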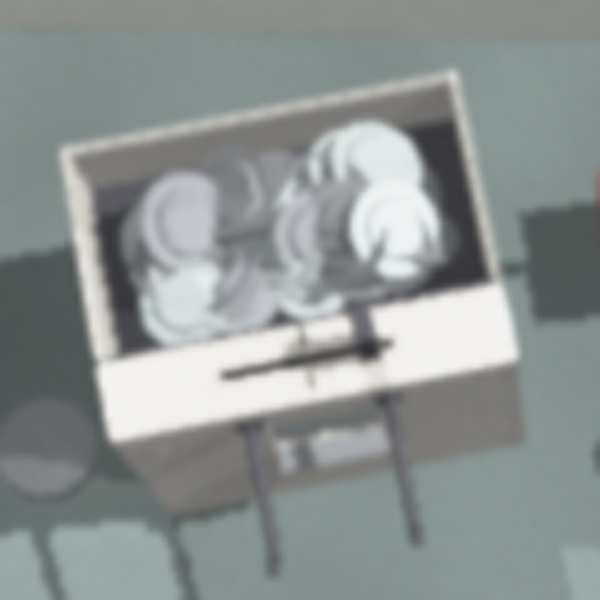

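View pics/c2.png

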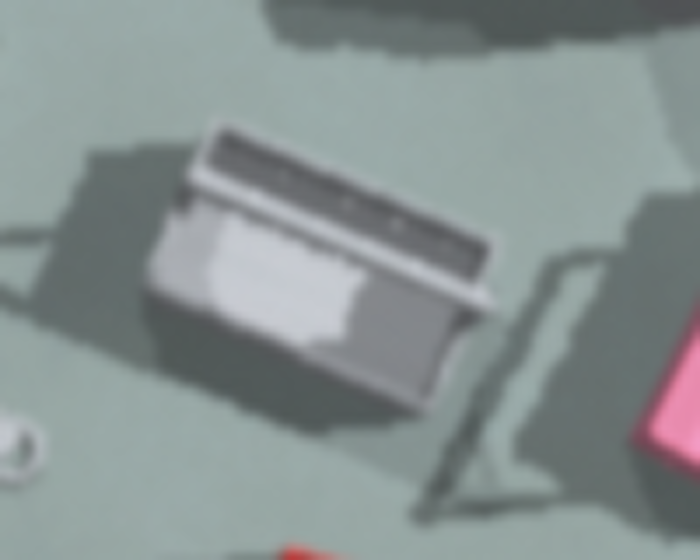

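View pics/c3.png

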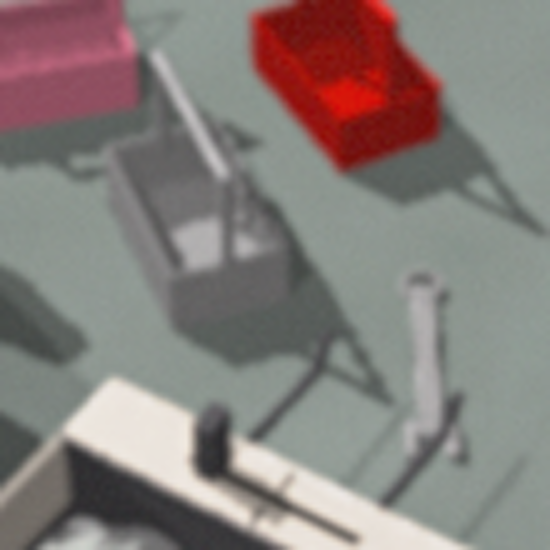

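```bash
cat >> h.py <<'E'
def plane(name,pts,z):
    p=arm.camera_params(name);K=np.array(p['K']);T=np.linalg.inv(np.array(p['world_to_cam']))
    o=T[:3,3];out=[]
    for u,v in pts:
        r=T[:3,:3]@np.array([(u-K[0,2])/K[0,0],-(v-K[1,2])/K[1,1],-1]);out.append(o+r*(z-o[2])/r[2])
    return np.array(out)
E
python3 - <<'E'
from h import *
np.set_printoptions(precision=1,suppress=True)
d=np.load("top0.npy")
C=lambda l,f,x,y:[(x+(a+.5)/f-.5,y+(b+.5)/f-.5) for a,b in l]
b=C([(190,172),(488,300)],7,270,205); B=plane("top",b,133);print("bail",B,B.mean(0),np.linalg.norm(B[1]-B[0]))
bd=C([(193,172),(340,236),(480,297)],7,270,205);print(px2w("top",[(round(u),round(v)) for u,v in bd],d))
c=C([(112,440),(519,357),(96,363),(500,283)],5,155,90);H=plane("top",c,185);print("cover",H)
f=(H[1]-H[0]);print("w",np.linalg.norm(f),"mid",(H[0]+H[1])/2,"yaw +y dir",np.degrees(np.arctan2(-f[1],-f[0])))
f=(H[3]-H[2]);print("w",np.linalg.norm(f),"mid",(H[2]+H[3])/2)
hk=C([(273,570),(418,540)],5,155,90);k=plane("top",hk,182);print("hooktips",k,k.mean(0))
hk=C([(252,424),(392,395)],5,155,90);k=plane("top",hk,170);print("hookroot",k,k.mean(0))
print("cover depth",px2w("top",[(185,171),(250,158)],d))
bs=C([(222,128),(492,242),(148,282),(425,410)],7,270,205);print("rim",plane("top",bs,55),plane("top",bs,55).mean(0))
E
```

```text
bail [[ 450.2 -201.   133. ]
 [ 394.2 -336.   133. ]] [ 422.2 -268.5  133. ] 146.18288946043646
[[ 450.5 -201.8  134.3]
 [ 422.6 -268.5  135.5]
 [ 395.2 -331.6  135.4]]
cover [[598.  178.6 185. ]
 [657.7 -75.2 185. ]
 [648.4 192.1 185. ]
 [706.9 -61.7 185. ]]
w 260.681044202419 mid [627.8  51.7 185. ] yaw +y dir 103.22678788414947
w 260.4609050059178 mid [677.7  65.2 185. ]
hooktips [[517.   73.9 182. ]
 [538.  -15.4 182. ]] [527.5  29.3 182. ]
hookroot [[614.8  94.1 170. ]
 [635.8   5.9 170. ]] [625.3  50.  170. ]
cover depth [[618.5 153.7 190. ]
 [666.7 -48.3 186.2]]
rim [[ 485.3 -220.3   55. ]
 [ 432.1 -350.5   55. ]
 [ 409.6 -185.3   55. ]
 [ 351.  -317.6   55. ]] [ 419.5 -268.5   55. ]
```

The grey (bare steel) basket with a bail at top pixel (316,242) is the right one. The tray at (148,240) has no bail, and the red, pink and blue baskets are the wrong colour. The bail comes out at z≈135 on top and 146 mm long, as it should, and the hopper cover is 260 mm wide. I'll turn the tool first.

drive_tool(
  steps=[
    [0,0,-0.01,8.2,0.0854],
    [0,0,-0.01,8.2,0.0854],
    [0,0,-0.01,8.2,0.0854],
    [0,0,0,8.2,0.0854],
    [0,0,0,8.2,0.0854],
    [0,0,0,8.2,0.0854],
    [0,0,0,8.2,0.0854],
    [0,0,0,8.2,0.0854],
    [0,0,0,8.2,0.0854],
    [0,0,0,8.2,0.0854],
    [0,0,0,8.2,0.0854],
    [0,0,0,0,0.0854],
    [0,0,0,0,0.0854],
  ],
)

```text
clock: 1.4
position: [233.4, 579.6, 260.9]
ee_rot: [-0.559, 0.829, -0.0, -0.0]
contact_force: [-0.1, -0.3, -0.2]
gripper_width: 85.6
```

```bash
cat >> h.py <<'E'
from scipy.spatial.transform import Rotation as Rn
np.set_printoptions(precision=2,suppress=True)
def go(target,phi=None):
    s=arm.read_state();R=Rn.from_quat(s['ee_rot']).as_matrix();p=s['position']
    f=np.degrees(np.arctan2(R[1,0],R[0,0]))
    print("t",s['clock'],"pos",p,"phi",f,"z",R[:,2],"F",s['contact_force'],"w",s['gripper_width'],"q",s['joints'])
    print("tool delta mm",R.T@(np.array(target)-p),"turn",None if phi is None else (f-phi+180)%360-180)
E
python3 -c "
from h import *
go([422,-268,260],-112.5)"
```

```text
t 1.4 pos [233.37 579.58 260.91] phi -111.96443769964128 z [-0. -0. -1.] F [-0.09 -0.27 -0.17] w 85.59733634348842 q [ 1.45  0.37  0.06 -0.   -1.26 -1.83]
tool delta mm [ 715.51 -491.96    1.53] turn 0.5355623003587198
```

drive_tool(
  steps=[
    [0.031,-0.03,0,0,0.0854],
    [0.031,-0.03,0,0,0.0854],
    [0.031,-0.03,0,0,0.0854],
    [0.031,-0.03,0,0,0.0854],
    [0.031,-0.03,0,0,0.0854],
    [0.031,-0.03,0,0,0.0854],
    [0.031,-0.03,0,0,0.0854],
    [0.031,-0.03,0,0,0.0854],
    [0.031,-0.03,0,0,0.0854],
    [0.031,-0.03,0,0,0.0854],
    [0.04,-0.019,0,0,0.0854],
    [0.04,-0.019,0,0,0.0854],
    [0.04,-0.019,0,0,0.0854],
    [0.04,-0.019,0,0,0.0854],
    [0.04,-0.019,0,0,0.0854],
    [0.04,-0.019,0,0,0.0854],
    [0.04,-0.019,0,0,0.0854],
    [0.04,-0.019,0,0,0.0854],
    [0.04,-0.019,0,0,0.0854],
    [0.04,-0.019,0,0.5,0.0854],
  ],
)

```text
clock: 3.4
position: [419.5, -264.5, 261.5]
ee_rot: [-0.556, 0.831, -0.0, 0.0]
contact_force: [1.1, 1.4, 0.2]
gripper_width: 85.6
```

drive_tool(
  steps=[
    [0,0,0,0,0.0854],
    [0,0,0,0,0.0854],
    [0,0,0,0,0.0854],
  ],
)

```text
clock: 3.7
position: [419.6, -262.0, 261.2]
ee_rot: [-0.555, 0.832, 0.0, 0.0]
contact_force: [0.7, -0.1, -0.2]
gripper_width: 85.6
```

```bash
python3 -c "
from h import *
go([422,-268,260],-112.5)
s=arm.read_state()
i,d=arm.get_image('wrist');cv2.imwrite('pics/w1.png',i);np.save('w1.npy',d)
p=arm.camera_params('wrist');print(p)
"
```

```text
t 3.7 pos [ 419.61 -261.97  261.23] phi -112.54346073569062 z [-0.  0. -1.] F [ 0.7  -0.1  -0.17] w 85.57203930711047 q [-0.23  0.14 -0.25 -0.   -1.18 -0.16]
tool delta mm [ 4.66 -4.52  1.23] turn -0.04346073569061559
{'K': array([[299.11,   0.  , 281.85],
       [  0.  , 299.11, 207.25],
       [  0.  ,   0.  ,   1.  ]]), 'mount': array([[   0.  ,    0.96,    0.29,   73.98],
       [   1.  ,    0.  ,   -0.  ,    0.2 ],
       [  -0.  ,    0.29,   -0.96, -142.15],
       [   0.  ,    0.  ,    0.  ,    1.  ]])}
```

View pics/w1.png

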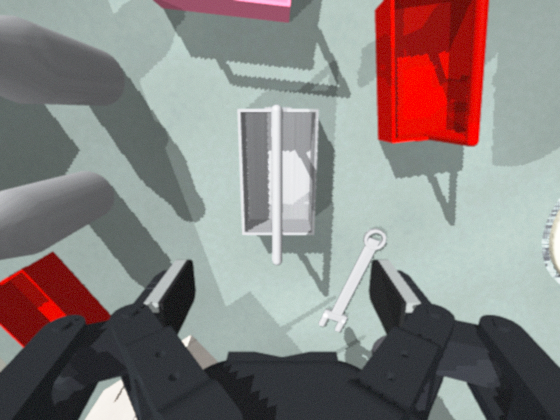

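The wrist view shows the grey basket, with the bail running from about (277,106) to (277,263), between the jaws and nearly parallel to the tool's x. I'll measure it.

```bash
cat >> h.py <<'E'
def wrist(pts,z,s):
    p=arm.camera_params('wrist');K=p['K'];M=np.array(p['mount']);T=np.eye(4)
    T[:3,:3]=Rn.from_quat(s['ee_rot']).as_matrix();T[:3,3]=s['position'];T=T@M
    o=T[:3,3];out=[]
    for u,v in pts:
        r=T[:3,:3]@np.array([(u-K[0,2])/K[0,0],-(v-K[1,2])/K[1,1],-1]);out.append(o+r*(z-o[2])/r[2])
    return np.array(out)
E
python3 -c "
from h import *
s=arm.read_state()
B=wrist([(277,107),(277,262)],131,s);print(B,B.mean(0),np.linalg.norm(B[0]-B[1]));f=B[1]-B[0];print(np.degrees(np.arctan2(f[1],f[0])))
i=cv2.imread('pics/w1.png');cv2.imwrite('pics/c4.png',cv2.resize(i[90:280,220:340],None,fx=3,fy=3))
c=(B[0]+B[1])/2
go([c[0],c[1],111],-112.5)
"
```

```text
[[ 391.85 -338.34  131.  ]
 [ 449.24 -201.56  131.  ]] [ 420.55 -269.95  131.  ] 148.3287167248633
67.2413222192546
t 3.75 pos [ 419.76 -261.66  261.42] phi -112.50890752874184 z [ 0.  0. -1.] F [ 1.24 -0.3  -0.12] w 85.59231568370478 q [-0.23  0.14 -0.25 -0.   -1.18 -0.16]
tool delta mm [  7.38  -3.89 150.42] turn -0.008907528741843862
```

View pics/c4.png

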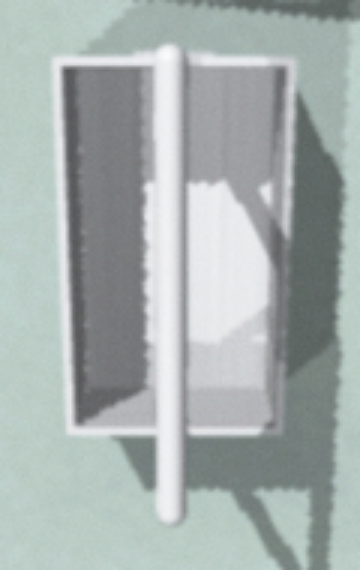

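drive_tool(
  steps=[
    [0.007,-0.004,0.015,0.2,0.0854],
    [0,0,0.025,0,0.0854],
    [0,0,0.025,0,0.0854],
    [0,0,0.025,0,0.0854],
    [0,0,0.025,0,0.0854],
    [0,0,0.02,0,0.0854],
    [0,0,0.015,0,0.0854],
    [0,0,0,0,0.05],
    [0,0,0,0,0.03],
    [0,0,0,0,0.02],
    [0,0,0,0,0],
    [0,0,0,0,0],
    [0,0,0,0,0],
    [0,0,0,0,0],
    [0,0,0,0,0],
  ],
)

```text
clock: 5.25
position: [421.3, -270.7, 112.2]
ee_rot: [-0.553, 0.833, -0.001, 0.0]
contact_force: [-0.9, 2.8, 5.6]
gripper_width: 8.0
```

```bash
python3 -c "
from h import *
go([421,-269,111],-112.5)
i,d=arm.get_image('wrist');cv2.imwrite('pics/w2.png',i)
"
```

```text
t 5.25 pos [ 421.32 -270.66  112.16] phi -112.81837047828348 z [ 0. -0. -1.] F [-0.94  2.8   5.64] w 8.01951730270576 q [-0.25  0.3  -0.46  0.   -0.81 -0.15]
tool delta mm [-1.4   0.94  1.16] turn -0.31837047828349796
```

View pics/w2.png

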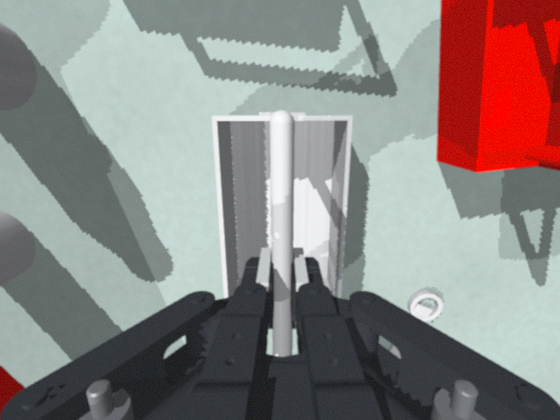

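drive_tool(
  steps=[
    [0,0,-0.005,0,0],
    [0,0,-0.015,0,0],
    [0,0,-0.02,0,0],
    [0,0,-0.02,0,0],
    [0,0,-0.02,0,0],
    [0,0,-0.01,0,0],
    [0,0,0,-6,0],
    [0,0,0,-6,0],
    [0,0,0,-6,0],
    [0,0,0,-6,0],
    [0,0,0,-6,0],
    [0,0,0,-6,0],
    [0,0,0,0,0],
    [0,0,0,0,0],
  ],
)

```text
clock: 6.7
position: [420.3, -270.4, 200.6]
ee_rot: [0.783, -0.622, -0.001, 0.0]
contact_force: [0.6, 0.5, -3.7]
gripper_width: 8.3
```

```bash
python3 -c "
from h import *
go([472,15,188],-76.8)
"
```

```text
t 6.7 pos [ 420.32 -270.38  200.59] phi -76.97981667246339 z [-0.  0. -1.] F [ 0.6   0.51 -3.68] w 8.284664215157559 q [-0.25  0.2  -0.34 -0.   -1.03  0.47]
tool delta mm [-266.38 -114.66   12.72] turn -0.17981667246340294
```

drive_tool(
  steps=[
    [-0.01,-0.004,0,0,0],
    [-0.019,-0.008,0,0,0],
    [-0.019,-0.008,0,0,0],
    [-0.019,-0.008,0,0,0],
    [-0.019,-0.008,0,0,0],
    [-0.019,-0.008,0,0,0],
    [-0.019,-0.008,0,0,0],
    [-0.019,-0.008,0,0,0],
    [-0.019,-0.008,0,0,0],
    [-0.019,-0.008,0,0,0],
    [-0.019,-0.008,0,0,0],
    [-0.019,-0.008,0,0,0],
    [-0.019,-0.008,0,0,0],
    [-0.019,-0.008,0,0,0],
    [-0.01,-0.006,0,0,0],
    [0,0,0.005,0,0],
    [0,0,0,0,0],
    [0,0,0,0,0],
  ],
)

```text
clock: 8.5
position: [470.4, 14.7, 195.9]
ee_rot: [0.783, -0.622, -0.0, 0.001]
contact_force: [-0.5, -0.1, -3.1]
gripper_width: 7.8
```

```bash
python3 -c "
from h import *
go([472,15,188],-76.8)
for n in ('scene','top','wrist'):
    s=arm.read_state()
    i,d=arm.get_image(n);cv2.imwrite(f'pics/{n}3.png',i);np.save(f'{n}3.npy',d)
i=cv2.imread('pics/top3.png');cv2.imwrite('pics/c5.png',cv2.resize(i[110:230,150:290],None,fx=5,fy=5,interpolation=cv2.INTER_CUBIC))
i=cv2.imread('pics/scene3.png');cv2.imwrite('pics/c6.png',cv2.resize(i[130:310,200:380],None,fx=3,fy=3,interpolation=cv2.INTER_CUBIC))
"
```

```text
t 8.5 pos [470.43  14.73 195.9 ] phi -76.88920815717795 z [-0. -0. -1.] F [-0.54 -0.09 -3.14] w 7.7974836284013165 q [ 0.38  0.15 -0.41 -0.   -1.01 -0.15]
tool delta mm [ 0.09 -1.6   7.9 ] turn -0.08920815717794994
```

View pics/c5.png

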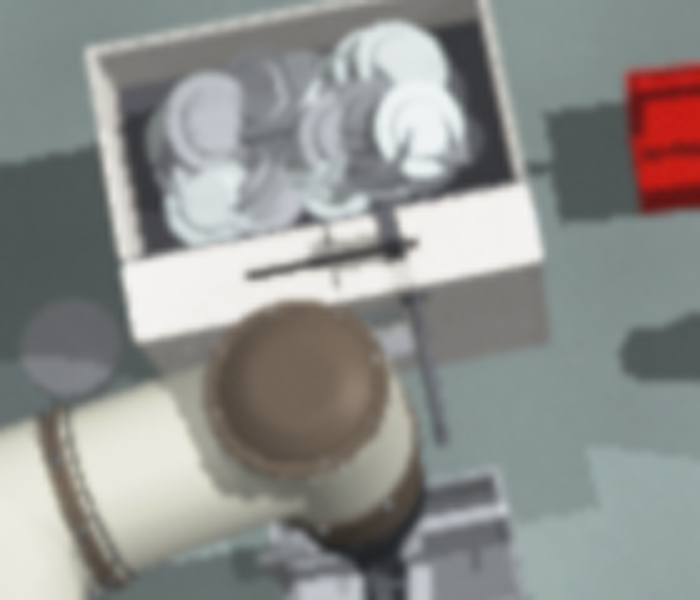

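View pics/c6.png

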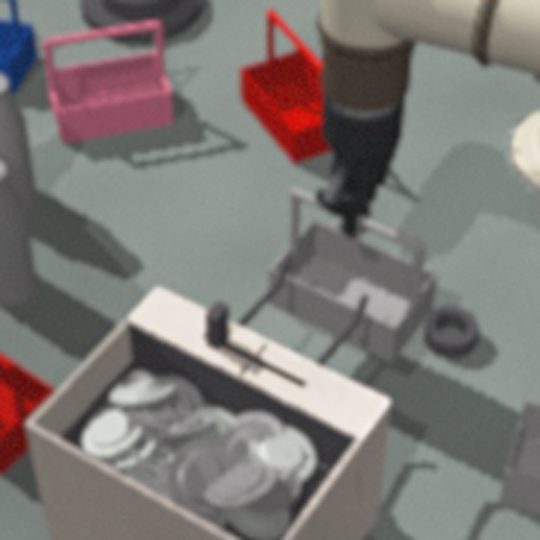

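View pics/wrist3.png

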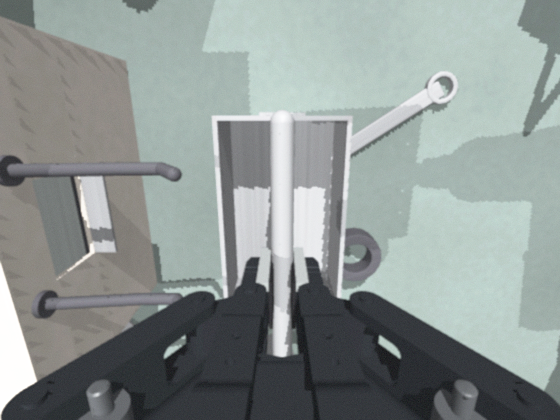

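```bash
python3 -c "
from h import *
s=arm.read_state()
i=cv2.imread('pics/wrist3.png');cv2.imwrite('pics/c7.png',cv2.resize(i[130:330,0:230],None,fx=3,fy=3,interpolation=cv2.INTER_CUBIC))
a=np.radians(13.2);X=np.array([np.cos(a),np.sin(a)]);Y=np.array([-X[1],X[0]]);O=np.array([627.8,51.7])
def hf(p): d=p[:,:2]-O;return np.c_[d@X,d@Y]
print('tips',hf(wrist([(174,174),(180,299)],179,s)))
print('roots',hf(wrist([(10,170),(45,303)],166,s)))
print('mid',hf(wrist([(150,169),(150,299)],160,s)))
print('tcp',hf(s['position'][None]))
print('bail far end',hf(wrist([(282,112)],215,s)))
"
```

```text
tips [[-103.29  -44.15]
 [ -98.68   33.58]]
roots [[ -3.74 -44.21]
 [ -3.23  45.21]]
mid [[-82.32 -43.64]
 [-70.61  46.35]]
tcp [[-161.19   -0.1 ]]
bail far end [[-161.46  -75.49]]
```

View pics/c7.png

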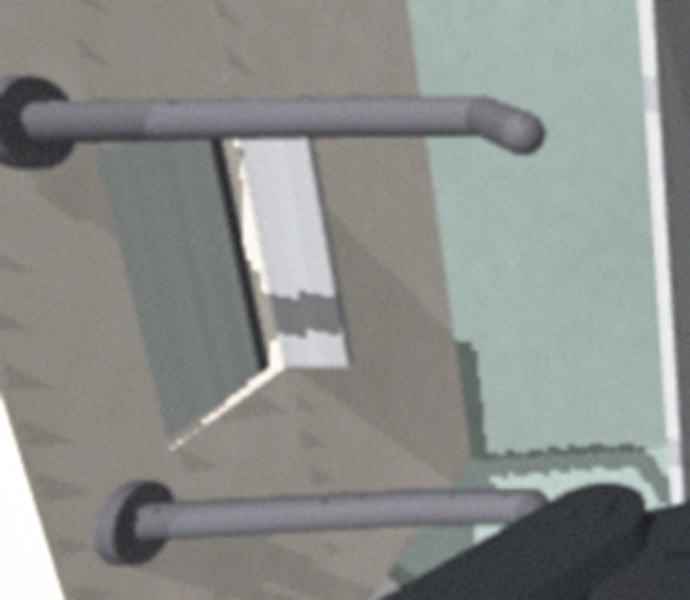

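drive_tool(
  steps=[
    [0,0,0.007,0,0],
    [0,-0.01,0,0,0],
    [0,-0.012,0,0,0],
    [0,-0.012,0,0,0],
    [0,-0.012,0,0,0],
    [0,-0.012,0,0,0],
    [0,-0.012,0,0,0],
    [0,-0.01,0,0,0],
    [0,-0.006,0,0,0],
    [0,0,0,0,0],
    [0,0,0,0,0],
  ],
)

```text
clock: 9.75
position: [554.4, 34.9, 189.1]
ee_rot: [0.783, -0.621, -0.0, 0.0]
contact_force: [0.2, 0.1, -3.1]
gripper_width: 7.7
```

```bash
python3 -c "
from h import *
go([554.8,34.6,152],-76.8)
i,d=arm.get_image('wrist');cv2.imwrite(f'pics/w4.png',i)
"
```

```text
t 9.75 pos [554.38  34.9  189.13] phi -76.84269082616223 z [-0. -0. -1.] F [ 0.23  0.14 -3.14] w 7.706823604702413 q [ 0.35  0.3  -0.23 -0.   -1.04 -0.12]
tool delta mm [ 0.4  -0.38 37.13] turn -0.042690826162242956
```

View pics/w4.png

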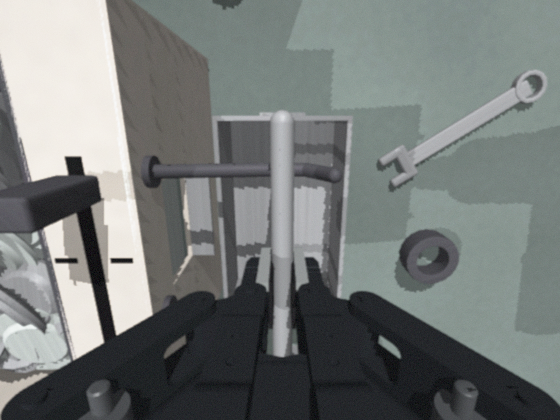

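The hook bars are under the bail, with the tip past it at (335,175). I'll lower it.

drive_tool(
  steps=[
    [0,0,0.008,0,0],
    [0,0,0.01,0,0],
    [0,0,0.01,0,0],
    [0,0,0.003,0,0],
    [0,0,0.002,0,0],
    [0,0,0.001,0,0],
    [0,0,0,0,0],
    [0,0,0,0,0],
  ],
)

```text
clock: 10.6
position: [555.0, 35.1, 155.7]
ee_rot: [0.784, -0.621, 0.0, -0.0]
contact_force: [0.4, -1.0, -2.9]
gripper_width: 7.8
```

drive_tool(
  steps=[
    [0,0,0.001,0,0],
    [0,0,0.001,0,0],
    [0,0,0,0,0],
  ],
)

```text
clock: 10.9
position: [554.6, 35.0, 153.2]
ee_rot: [0.783, -0.621, -0.0, 0.0]
contact_force: [-0.2, 0.2, -2.5]
gripper_width: 7.6
```

drive_tool(
  steps=[
    [0,0,0.001,0,0],
    [0,0,0.001,0,0],
    [0,0,0,0,0],
    [0,0,0,0,0],
  ],
)

```text
clock: 11.3
position: [554.7, 35.0, 151.3]
ee_rot: [0.783, -0.621, -0.0, 0.0]
contact_force: [0.6, 0.1, -3.7]
gripper_width: 8.2
```

drive_tool(
  steps=[
    [0,0,0.001,0,0],
    [0,0,0,0,0],
    [0,0,0,0,0],
  ],
)

```text
clock: 11.6
position: [554.9, 35.0, 150.9]
ee_rot: [0.784, -0.621, 0.0, -0.0]
contact_force: [-2.3, 0.0, 1.6]
gripper_width: 7.9
```

The force has gone from -3.7 to +1.6 N, so the hooks are carrying the weight. I'll release and rise.

drive_tool(
  steps=[
    [0,0,0,0,0.015],
    [0,0,0,0,0.025],
    [0,0,0,0,0.035],
    [0,0,0,0,0.045],
    [0,0,0,0,0.045],
    [0,0,0,0,0.045],
    [0,0,0,0,0.045],
    [0,0,-0.005,0,0.045],
    [0,0,-0.01,0,0.045],
    [0,0,-0.02,0,0.045],
    [0,0,-0.03,0,0.045],
    [0,0,-0.03,0,0.045],
    [0,0,-0.03,0,0.045],
    [0,0,-0.02,0,0.045],
    [0,0,0,0,0.045],
    [0,0,0,0,0.045],
  ],
)

```text
clock: 13.2
position: [554.5, 35.1, 295.8]
ee_rot: [0.783, -0.621, 0.0, -0.001]
contact_force: [1.5, 0.2, -0.6]
gripper_width: 44.9
```

```bash
python3 -c "
from h import *
a=np.radians(13.2);X=np.array([np.cos(a),np.sin(a)]);Y=np.array([-X[1],X[0]]);O=np.array([627.8,51.7])
h=O+27*X-40*Y;print(h,O+27*X)
go([h[0],h[1],270],13.2)
s=arm.read_state();i,d=arm.get_image('wrist');cv2.imwrite(f'pics/w5.png',i)
i,d=arm.get_image('scene');cv2.imwrite('pics/c8.png',cv2.resize(i[130:330,190:370],None,fx=3,fy=3,interpolation=cv2.INTER_CUBIC))
"
```

```text
[663.22  18.92] [654.09  57.87]
t 13.2 pos [554.52  35.11 295.79] phi -76.83690679260651 z [ 0.  0. -1.] F [ 1.47  0.2  -0.57] w 44.9286836077973 q [ 0.35  0.23 -0.06 -0.   -1.29 -0.12]
tool delta mm [  40.53 -102.13   25.86] turn -90.03690679260652
```

View pics/w5.png

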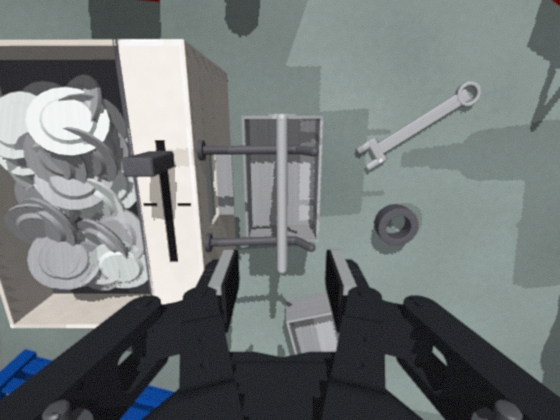

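View pics/c8.png

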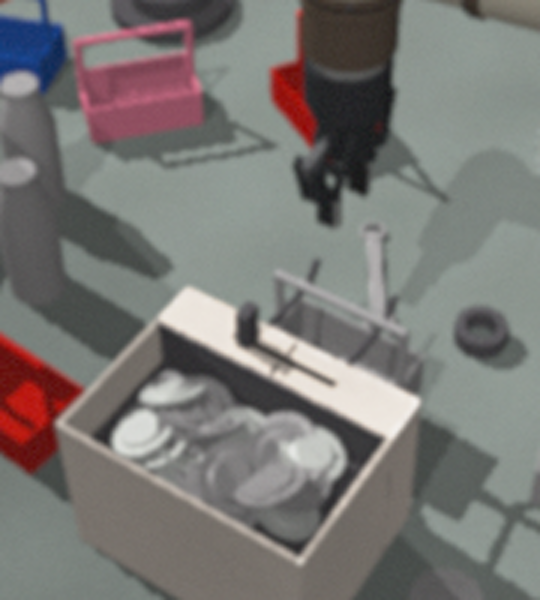

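The basket hangs on both hooks. In the wrist view the bail at x≈282 crosses both bars, inside the tips. I'll measure the handle and line, then turn for the gate.

```bash
python3 -c "
from h import *
i=cv2.imread('pics/w5.png');cv2.imwrite('pics/c9.png',cv2.resize(i[120:280,100:340],None,fx=3,fy=3,interpolation=cv2.INTER_CUBIC))
"
```

```text
(no output)
```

View pics/c9.png

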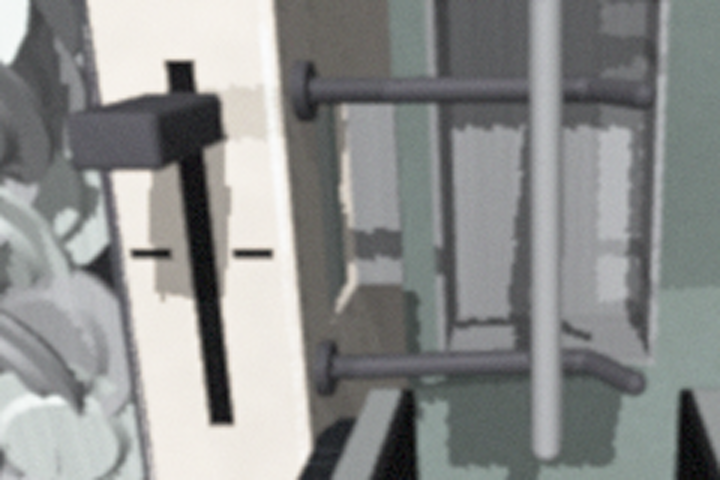

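drive_tool(
  steps=[
    [0,0,0,8,0.0854],
    [0,0,0,8.2,0.0854],
    [0,0,0,8.2,0.0854],
    [0,0,0,8.2,0.0854],
    [0,0,0,8.2,0.0854],
    [0,0,0,8.2,0.0854],
    [0,0,0,8.2,0.0854],
    [0,0,0,8.2,0.0854],
    [0,0,0,8.2,0.0854],
    [0,0,0,8.2,0.0854],
    [0,0,0,8.2,0.0854],
    [0,0,0,0,0.0854],
  ],
)

```text
clock: 14.5
position: [554.2, 34.9, 294.0]
ee_rot: [-0.115, 0.993, -0.0, -0.001]
contact_force: [-0.4, -0.8, 0.3]
gripper_width: 85.1
```

```bash
python3 -c "
from h import *
go([663.2,18.9,260],-166.8)
"
```

```text
t 14.5 pos [554.24  34.9  293.97] phi -166.82084032376602 z [-0. -0. -1.] F [-0.4  -0.75  0.27] w 85.09456513501563 q [ 0.35  0.23 -0.06 -0.   -1.29 -1.7 ]
tool delta mm [-102.53  -40.41   33.7 ] turn -0.020840323766009305
```

```bash
python3 -c "
from h import *
s={'position':np.array([554.52,35.11,295.79]),'ee_rot':Rn.from_euler('ZX',[-76.84,180],degrees=True).as_quat()}
a=np.radians(13.2);X=np.array([np.cos(a),np.sin(a)]);Y=np.array([-X[1],X[0]]);O=np.array([627.8,51.7])
def hf(p): d=p[:,:2]-O;return np.c_[d@X,d@Y]
q=lambda a,b:(100+(a+.5)/3-.5,120+(b+.5)/3-.5)
print('line',hf(wrist([q(150,253),q(253,253)],185,s)))
print('handle top',hf(wrist([q(72,118),q(75,166),q(158,166),q(160,108)],230,s)))
print('bail',hf(wrist([q(545,0),q(545,455)],172,s)))
"
```

```text
line [[40.65 -0.04]
 [10.41 -0.02]]
handle top [[ 33.77 -45.62]
 [ 34.8  -34.4 ]
 [ 15.34 -34.4 ]
 [ 13.18 -47.9 ]]
bail [[-75.35 -71.15]
 [-75.23  73.51]]
```

drive_tool(
  steps=[
    [-0.015,-0.006,0,0,0.0854],
    [-0.02,-0.008,0,0,0.0854],
    [-0.02,-0.008,0,0,0.0854],
    [-0.02,-0.008,0,0,0.0854],
    [-0.018,-0.007,0,0,0.0854],
    [-0.01,-0.003,0,0,0.0854],
    [0,0,0,0,0.0854],
    [0,0,0,0,0.0854],
  ],
)

```text
clock: 15.3
position: [663.6, 19.6, 294.7]
ee_rot: [-0.115, 0.993, 0.0, -0.001]
contact_force: [-0.3, -1.1, 0.9]
gripper_width: 85.3
```

```bash
python3 -c "
from h import *
go([663.2,18.9,200],-166.8)
i,d=arm.get_image('wrist');cv2.imwrite(f'pics/w6.png',i)
"
```

```text
t 15.3 pos [663.58  19.59 294.75] phi -166.77240511538662 z [-0. -0. -1.] F [-0.34 -1.09  0.9 ] w 85.25408089372641 q [ 0.27  0.42  0.22 -0.   -1.37 -1.61]
tool delta mm [ 0.39 -0.6  94.75] turn 0.027594884613392878
```

View pics/w6.png

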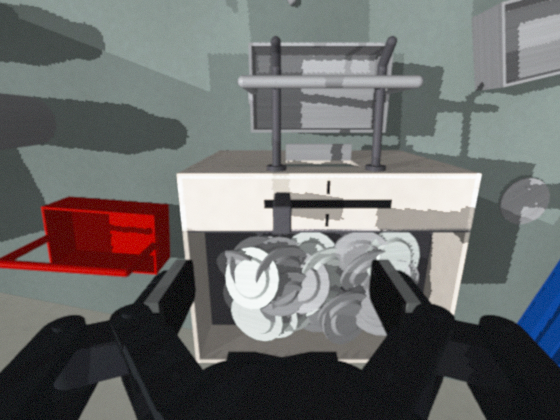

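drive_tool(
  steps=[
    [0,0,0.015,0,0.0854],
    [0,0,0.025,0,0.0854],
    [0,0,0.025,0,0.0854],
    [0,0,0.02,0,0.0854],
    [0,0,0.01,0,0.0854],
    [0,0,0.002,0,0.06],
    [0,0,0,0,0.04],
    [0,0,0,0,0.03],
    [0,0,0,0,0.02],
    [0,0,0,0,0.0],
    [0,0,0,0,0.0],
    [0,0,0,0,0.0],
    [0,0,0,0,0.0],
    [0,0,0,0,0.0],
  ],
)

```text
clock: 16.75
position: [664.5, 19.7, 199.3]
ee_rot: [-0.115, 0.993, -0.0, 0.001]
contact_force: [-1.2, 1.0, 6.1]
gripper_width: 13.1
```

```bash
python3 -c "
from h import *
go([654.1,57.9,197],-166.8)
i,d=arm.get_image('wrist');cv2.imwrite(f'pics/w7.png',i)
"
```

```text
t 16.75 pos [664.47  19.65 199.33] phi -166.8121616536362 z [ 0.  0. -1.] F [-1.21  0.99  6.05] w 13.098326018944265 q [ 0.27  0.47  0.07  0.   -1.16 -1.61]
tool delta mm [ 1.38 39.61  2.32] turn -0.012161653636184155
```

View pics/w7.png

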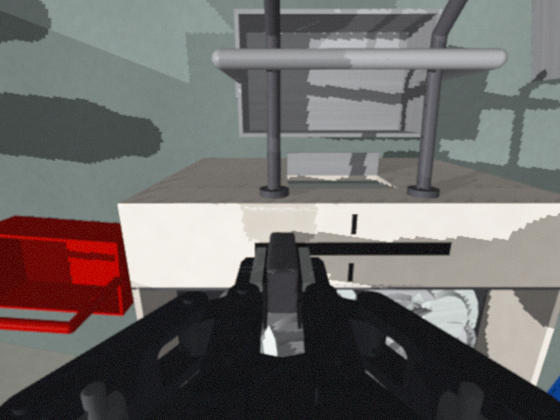

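Gripped (13.1 mm). Now I'll slide along +tool y (hopper +y) by about 39 mm, then check.

drive_tool(
  steps=[
    [0,0.002,0,0,0],
    [0,0.003,0,0,0],
    [0,0.004,0,0,0],
    [0,0.004,0,0,0],
    [0,0.004,0,0,0],
    [0,0.004,0,0,0],
    [0,0.004,0,0,0],
    [0,0.004,0,0,0],
    [0,0.004,0,0,0],
    [0,0.003,0,0,0],
    [0,0.002,0,0,0],
    [0,0.001,0,0,0],
    [0,0,0,0,0],
    [0,0,0,0,0],
    [0,0,0,0,0],
  ],
)

```text
clock: 18.3
position: [656.3, 54.4, 199.3]
ee_rot: [-0.114, 0.993, -0.002, 0.001]
contact_force: [2.1, -9.0, 4.1]
gripper_width: 13.2
```

```bash
python3 -c "
from h import *
go([654.1,57.9,197],-166.8)
i,d=arm.get_image('wrist');cv2.imwrite(f'pics/w8.png',i)
cv2.imwrite('pics/w8c.png',cv2.resize(i[170:320,200:400],None,fx=3.5,fy=3.5,interpolation=cv2.INTER_CUBIC))
i,d=arm.get_image('scene');cv2.imwrite('pics/c10.png',cv2.resize(i[200:300,220:340],None,fx=5,fy=5,interpolation=cv2.INTER_CUBIC))
"
```

```text
t 18.3 pos [656.27  54.45 199.32] phi -166.88041745253216 z [ 0. -0. -1.] F [ 2.11 -9.04  4.07] w 13.164233542345997 q [ 0.33  0.46  0.05  0.   -1.16 -1.67]
tool delta mm [1.33 3.87 2.3 ] turn -0.08041745253214572
```

View pics/w8c.png

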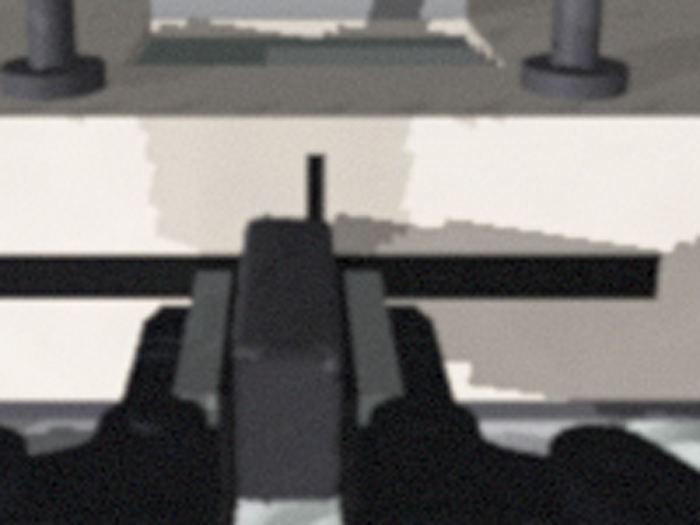

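View pics/c10.png

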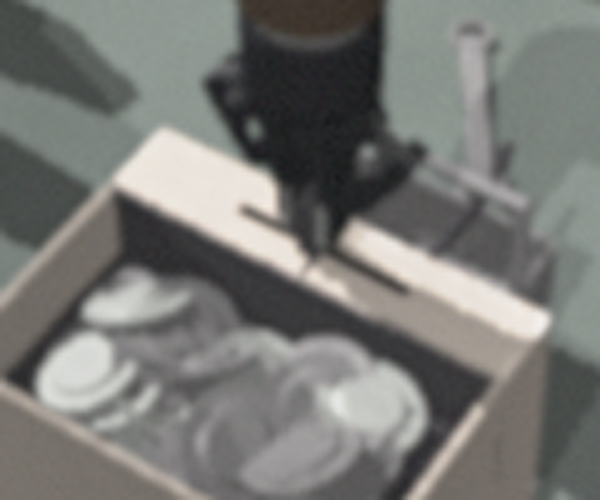

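The handle foot centre (288) sits about 4.5 mm short of the line (316). The pose says 3.9 mm. I'll add 4 mm.

drive_tool(
  steps=[
    [0,0.002,0,0,0],
    [0,0.001,0,0,0],
    [0,0.001,0,0,0],
    [0,0,0,0,0],
    [0,0,0,0,0],
    [0,0,0,0,0],
  ],
)

```text
clock: 19.0
position: [655.4, 58.1, 199.3]
ee_rot: [-0.114, 0.993, -0.002, 0.001]
contact_force: [2.7, -9.4, 4.8]
gripper_width: 12.7
```

```bash
python3 -c "
from h import *
go([654.1,57.9,197],-166.8)
i,d=arm.get_image('wrist');cv2.imwrite(f'pics/w9.png',i)
cv2.imwrite('pics/w9c.png',cv2.resize(i[170:270,230:350],None,fx=6,fy=6,interpolation=cv2.INTER_CUBIC))
"
```

```text
t 19.0 pos [655.41  58.13 199.32] phi -166.89037076334634 z [ 0. -0. -1.] F [ 2.7  -9.4   4.85] w 12.745787984194838 q [ 0.34  0.46  0.05  0.   -1.16 -1.68]
tool delta mm [1.33 0.08 2.32] turn -0.09037076334632843
```

View pics/w9c.png

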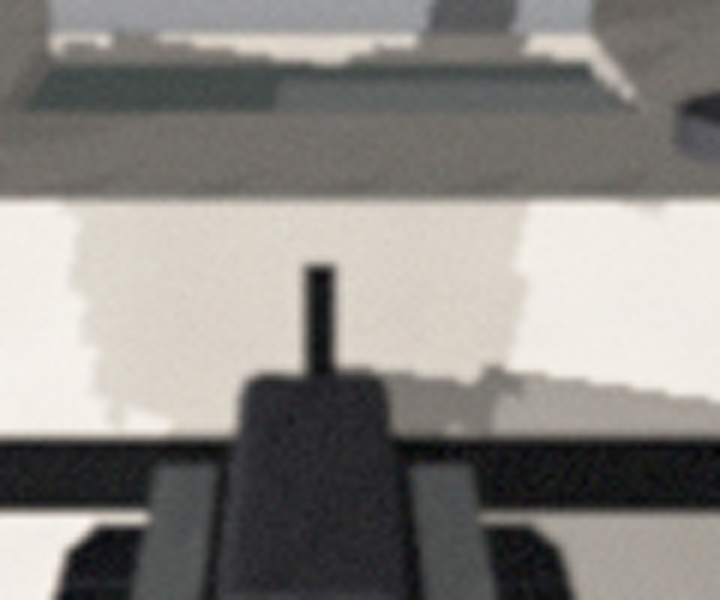

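View pics/w9.png

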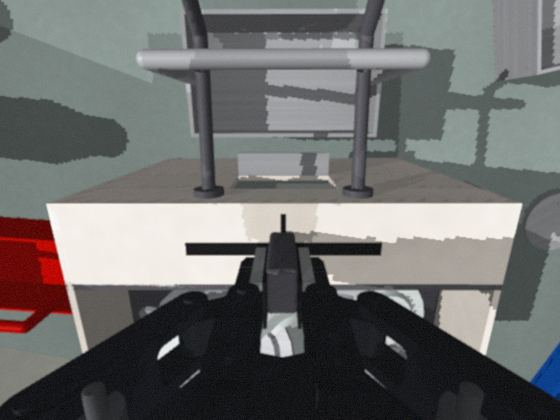

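The foot centre (315.5) is within 0.4 mm of the line (319) at about 10 px/mm, and the bail still lies over both hooks. I'll do a short hold to check it's steady.

drive_tool(
  steps=[
    [0,0,0,0,0],
    [0,0,0,0,0],
    [0,0,0,0,0],
    [0,0,0,0,0],
    [0,0,0,0,0],
    [0,0,0,0,0],
  ],
)

```text
clock: 19.65
position: [655.4, 58.1, 199.4]
ee_rot: [-0.114, 0.993, -0.002, 0.001]
contact_force: [2.5, -9.6, 4.4]
gripper_width: 13.2
```

```bash
python3 -c "
from h import *
go([654.1,57.9,197],-166.8)
print(arm.job_done())
"
```

```text
t 19.65 pos [655.42  58.11 199.35] phi -166.88960794888513 z [ 0. -0. -1.] F [ 2.45 -9.58  4.43] w 13.1835663953973 q [ 0.34  0.46  0.05  0.01 -1.16 -1.68]
tool delta mm [1.34 0.1  2.35] turn -0.08960794888511714
the job is handed in; nothing more can be done
None
```

I hung the grey steel basket on both hooks and let go of it. Only then did I grip the gate handle, slide it to the black line and hold it there. The job is handed in at 19.7 s; it returns no verdict.

- **Basket:** after release the bail measured x = -75 mm in the hopper frame, which is the seat position. The last wrist picture still shows it lying across both hook bars.
- **Gate:** in the last enlarged picture the handle's foot is about 0.4 mm short of the line. The arm's own pose puts it within 0.1 mm. The first slide stopped about 4 mm short, so I added 4 mm and never went past half travel.
- **Hold:** the pose stayed steady over the last 0.6 s, with about 10 N on the wrist against the spring, close to the expected 10.5 N.
- **Other things on the table:** I did not touch them, and no contact force I read went above about 11 N. I did not take a last picture of the whole table to confirm nothing had moved.

No checks failed.

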